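# Clear the stuck plug from a glass tube

## Robot

A 6-joint arm with a two-finger parallel gripper is mounted at the origin on the work surface. World frame = base frame: x ahead of the robot, y to its left, z up, the work surface at z = 0. Lengths are in m, angles in rad, forces in N, time in s.
With the tool pointing down it reaches from about 0.425 to 0.925 m from the base axis. Payload 12.5 kg.
Tool frame: the origin (TCP) lies on the front face of the gripper's body, between the roots of the fingers; the fingertips stand 73 mm ahead of it and the grasp point (between the pads) lies 54 mm ahead of it; z points along the fingers, y is the direction in which the jaws open and shut (so a half turn about z gives the same grasp; the last joint's range is limited). The gripper opens to 85 mm and grips with 20 to 120 N. Pads are 22 mm wide; open, the fingers measure 114 mm over their backs; the gripper's body (76 mm by 85 mm) begins 54 mm behind the grasp point. The pads swing forward as they close: fully open they stand 13 mm farther back than shut.
Start: joints at [1.032, 0.491, 1.559, -0, 1.092, -0.106], TCP at [0.262, 0.567, 0.304] pointing down, gripper open.
Joint ranges: [-3.1, 3.1], [-0.84, 2.19], [0.05, 2.79], [-1.13, 4.28], [0.06, 2.93], [-2.69, 2.69]. Speed limits (rad/s): [2.22, 2.22, 2.79, 3.14, 3.14, 3.14].

## Interface

Orientations are given as [roll, pitch, yaw] about the fixed x, y, z axes, in that order (R = Rz(yaw) Ry(pitch) Rx(roll)).
In Python, from bench import manip gives the robot as it stands.
- The arm moves only by the tool arm_command, never from a script. Its argument "deltas" is a list of rows, each an object with "slide": the shift along the tool's x, y, z in units of 30 mm (1.0 is 30 mm), a list of three; "roll": the turn about the tool's z in units of 5 degrees (1.0 is 5 degrees); "grip": the opening, from 0 (shut) to 1 (fully open). In form: [{"slide": [tx, ty, tz], "roll": roll, "grip": grip}, ...]. A call has 1 to 20 rows; each row shifts and turns the commanded pose from where the row before left it, along the tool's axes as they then stand; what a row does not reach is not made up. A row lasts 1/10 s, in which the tool goes at most 50 mm and 8.59 degrees, less where a joint would pass 70% of its speed; a pose out of reach is approached as far as the arm can. A call is refused whole if a number of a shift passes 1 or a number of a turn 1, either way. A call with a gripper value outside its range is refused whole. The fingers move at their own pace and stop on an object; "newtons" is the grip in N (left out, the last holds). Time passes only in rows, so rows that do not move let the fingers close. It gives the time, the measured TCP pose, the force and the opening at its end, in the units of the state.
- manip.read_state(): the state, without advancing time (a new reading comes with each control period).
- manip.grab_frame(name): name is "scene" or "top"; returns the picture (400x640x3 uint8, red, green, blue); there is no depth.
- manip.camera_model(name): a dict with "K" (3x3 intrinsics, pixels), "rvec" (rotation vector, rad) and "tvec" (3), from world to camera coordinates, as OpenCV has them. Camera axes: x right, y down, z forward; pixel columns grow to the right and rows downward; lengths in m; the calibration is good to about 2 mm. A picture is of the moment at which its call begins. camera_model takes no time and is no camera call.
- manip.close_job(): hands the job in, once; it reports no verdict.
The state is a dict: "t": time; "qpos": joint angles; "joint_vel": joint speeds; "tau": joint torques, N m; "tcp_pos": TCP position; "ee_rot": TCP orientation; "ft_force": force on the tool from outside, world axes, zero at the start; "moment": the same for the moment, N m; "finger_gap": finger opening in m.
Only numpy, scipy, OpenCV 4.12 (cv2) and the standard library are available. Lean on these libraries where they do the work, as an engineer would, in place of code of your own. Each camera call takes 0.05 s, during which the arm holds its last target.

## Task

An orange plug is stuck in the horizontal glass tube on the steel stand. Take the steel push rod out of its white holder and push the plug through the tube with it, in at the flared end and out at the far end, so that it drops into the blue catch tray; then pull the rod out again and leave it lying flat on the bench, clear of stand and holder. Leave the bottle, flask and beaker where they stand.

Things in the scene. Friction and masses are not known exactly. Their poses are not given: they have to be found in the camera images.
- rod: Push rod, about 135 g: round steel shaft, 10 mm in diameter, 190 mm long, with a blue plastic handle 45 mm long, 20 mm wide, 24 mm high on its rear end; 235 mm in all. Origin on the shaft's axis 110 mm behind the tip, near the centre of mass; x points along the rod to the tip, z up. It starts level in the holder, axis 42 mm above the bench.
- rod_tip (a point): Centre of the flat free end of the rod's shaft, 110 mm ahead of the rod's origin.
- rod_handle (a point): Centre of the rod's blue handle, on the rod's axis, 212.5 mm behind the tip; the handle's front face is 190 mm behind the tip.
- rod_holder: White fixed rod holder, base 262 x 64 x 8 mm. Origin on the bench at the base's front end; x points as the rod's tip does. Shaft on a grooved post 3 to 17 mm behind the origin (top 51 mm); handle in a slot 24 mm wide in a block 44 mm wide, 66 mm high, 177 to 261 mm behind it, where fingers cannot take the handle. The shaft is free to grasp 20 to 155 mm behind the rod's tip.
- tube_stand: Fixed steel stand with the tube: base 8 mm thick, 70 mm wide, from 70 mm behind the origin to 192 mm ahead of it. Origin on the bench below the tube's flared mouth; x points along the tube, the way the plug must be pushed; z up.
- tube_mouth (a point): Centre of the mouth, where the rod goes in, 70 mm above the bench. Clear glass tube, level, fixed, 100 mm long, 28 mm outside, 20 mm bore; mouth flared over 12 mm to 40 mm outside, 32 mm inside. A spring strip hangs 3 mm down from the bore's roof, 22 to 98 mm inside the mouth, front end sloping; it presses on the plug; a rod near the axis clears it.
- tube_exit (a point): Centre of the tube's far end, 100 mm ahead of the mouth along the stand's x.
- v_rest (a point): On the tube's axis, 56 mm before the mouth: open-topped white V rest on a post, 12 mm long; a rod laid in it lies on the tube's axis. Its arms reach 19 mm to either side and 7 mm above the axis. Neither fingers nor the handle can pass it: a rod held by the shaft must be let go here, lying in rest and tube, and retaken by the handle to push on.
- tray_floor (a point): Centre of the inner floor of the blue catch tray (inside 76 mm along the tube, 68 mm across, rim 42 mm above the bench), 46 mm beyond the tube's exit and fixed to the stand.
- plug: Orange plug, a cylinder 18.5 mm in diameter and 28 mm long, about 20 g. Origin at its centre, x along its axis. It starts inside the tube, its centre 45 to 62 mm from the mouth, held by the spring strip: pushing it takes roughly 6 to 12 N. It falls out when its rear end reaches the exit, so the rod's tip must come about 100 to 115 mm into the tube.
- bottle: Bystander: bottle with a blue cap, 70 mm wide, 140 mm high, origin under its base.
- flask: Bystander: green glass conical flask, 80 mm wide, 120 mm high, origin under its base.
- beaker: Bystander: clear beaker, 68 mm wide, 90 mm high, origin under its base.
Mind the look-alikes: they are no part of the job. Of the things that look like the rod, the middle-sized one is meant.

How it is judged:
By the outcome, as a careful person would: the job done as asked, in the order asked, and still so for the second after the job is handed in, with the robot touching nothing.
It also fails if it takes over 53 s, if anything falls off the work surface, if the arm or the gripper's body presses on something with over 40 N, if the wrist force passes 120 N, or if a joint passes its speed limit or range.

## Working session

There is one attempt and no reset: what is moved stays moved. The work goes in short steps, Python scripts to look and compute and a tool call to move; the robot and the scene stay as the last step left them, time stands still between calls to the robot, and variables do not carry over. Pictures are saved under pics/ and viewed, and the job is handed in when it is done.

Besides the shell and the picture viewer there is one more tool, called after "Request:" in YAML: its name, and indented under it one key for each argument. arm_command: Moves the arm, as the interface text tells. Its arguments: {"type":"object","properties":{"deltas":{"type":"array","items":{"type":"object","properties":{"slide":{"type":"array","items":{"type":"number"}},"roll":{"type":"number"},"grip":{"type":"number"}}}},"newtons":{"type":"number"}},"required":["deltas"]}

```bash
ls; mkdir -p pics
python3 - <<'E'
from bench import manip
import cv2
for n in ("scene","top"):
    f=manip.grab_frame(n); cv2.imwrite(f"pics/{n}0.png",f[:,:,::-1])
    c=manip.camera_model(n); print(n,c)
print(manip.read_state())
E
```

```text
pics
scene {'K': array([[404.08692322,   0.        , 315.24313749],
       [  0.        , 404.08692322, 200.61094687],
       [  0.        ,   0.        ,   1.        ]]), 'rvec': array([ 1.49523716,  2.29865715, -0.71165554]), 'tvec': array([ 0.22518554, -0.33789004,  1.66424255])}
top {'K': array([[447.01884433,   0.        , 313.09673627],
       [  0.        , 447.01884433, 203.50531939],
       [  0.        ,   0.        ,   1.        ]]), 'rvec': array([ 2.09509979, -2.15210581,  0.17446474]), 'tvec': array([-7.24417789e-04,  4.94171738e-01,  1.10226076e+00])}
{'t': 0.1, 'qpos': array([ 1.03243028e+00,  4.91515896e-01,  1.55938054e+00,  1.02792114e-05,
        1.09172253e+00, -1.05589478e-01]), 'joint_vel': array([ 0.00197191, -0.0017364 , -0.00232279,  0.00090264,  0.00023773,
        0.00036656]), 'tau': array([ 3.47343645e-03, -6.19452524e+01, -2.62026751e+01, -3.77544507e-05,
        2.97260354e-03,  8.61283866e-06]), 'tcp_pos': array([0.26202787, 0.56728275, 0.30337857]), 'ee_rot': array([-3.14057302e+00, -1.17232337e-04,  2.70881128e+00]), 'ft_force': array([-0.08937592, -0.57846786, -0.55622405]), 'moment': array([-0.04616576, -0.00355636, -0.03469463]), 'finger_gap': 0.08551542999505149}
```

View pics/scene0.png

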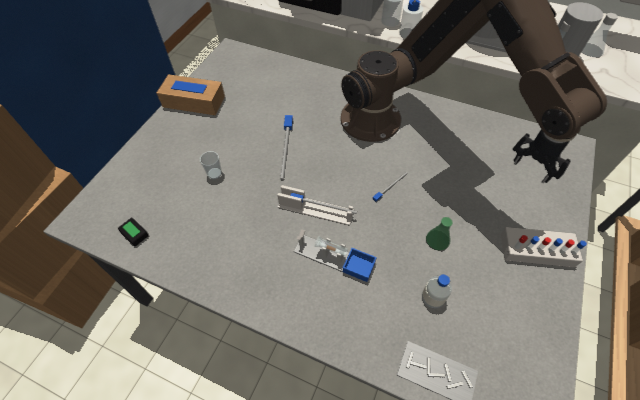

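View pics/top0.png

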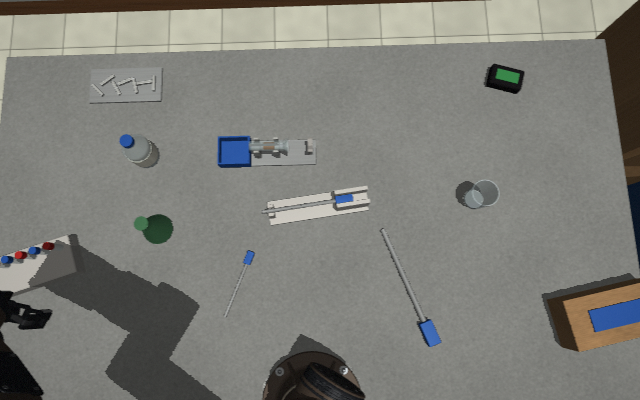

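The scene view shows three rod look-alikes. In the top view they are the small one (240,285), the long one (410,290) and the one in the white holder (315,205). The holder rod is the middle-sized one, so I choose it. The stand with the tube is at about (268,150), with the tray on the left at (234,151). Next I'll check close crops.

Run:
```python
import cv2
a=cv2.imread("pics/top0.png")[120:235,205:385]; cv2.imwrite("pics/topc.png",cv2.resize(a,None,fx=4.4,fy=4.4,interpolation=cv2.INTER_CUBIC))
a=cv2.imread("pics/scene0.png")[175:290,265:395]; cv2.imwrite("pics/scenec.png",cv2.resize(a,None,fx=5,fy=5,interpolation=cv2.INTER_CUBIC))
```

```text
(no output)
```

View pics/topc.png

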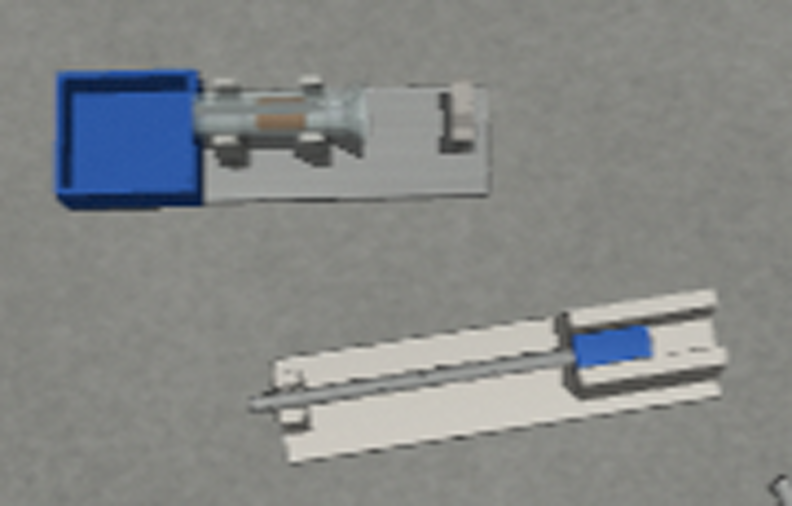

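View pics/scenec.png

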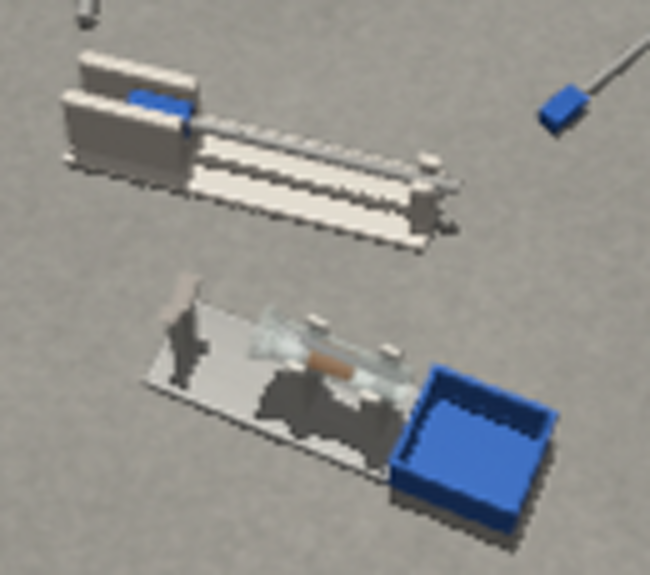

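```bash
cat > h.py <<'E'
import numpy as np, cv2
from scipy.optimize import least_squares
from bench import manip
C={n:manip.camera_model(n) for n in("scene","top")}
def proj(n,P):
    c=C[n]; return cv2.projectPoints(np.asarray(P,float).reshape(-1,3),c["rvec"],c["tvec"],c["K"],None)[0].reshape(-1,2)
def T(p,P,s=1e-3):
    P=np.asarray(P,float).reshape(-1,3)*s; c,s_=np.cos(p[2]),np.sin(p[2])
    return np.c_[p[0]+c*P[:,0]-s_*P[:,1],p[1]+s_*P[:,0]+c*P[:,1],P[:,2]]
def top(x,y): return ("top",205+(x+.5)/4.4-.5,120+(y+.5)/4.4-.5)
def scn(x,y): return ("scene",265+(x+.5)/5-.5,175+(y+.5)/5-.5)
def fit(obs,p0):
    def r(p):
        return np.concatenate([proj(o[0],T(p,P))[0]-o[1:] for o,P in obs])
    s=least_squares(r,p0,loss="soft_l1"); return s.x, r(s.x).reshape(-1,2)
E
cat > fit.py <<'E'
from h import *
stand=[(top(490,195),(-70,35,8)),(top(488,87),(-70,-35,8)),
(top(366,120),(0,0,70)),(top(195,115),(100,0,70)),
(top(70,88),(184,-34,42)),(top(192,88),(108,-34,42)),(top(68,190),(184,34,42)),
(scn(147,380),(-70,-35,8)),(scn(195,300),(-70,35,8)),(scn(435,368),(106,36,42)),(scn(555,412),(186,36,42)),
(scn(412,388),(100,0,70)),(scn(388,468),(106,-36,42))]
p,r=fit(stand,[.65,.05,1.57]);print(p,np.degrees(p[2]));print(r.round(1))
hold=[(top(275,360),(0,-32,8)),(top(290,462),(0,32,8)),(top(720,395),(-262,32,8)),
(top(714,290),(-261,-22,66)),(top(562,318),(-177,-22,66)),(top(724,352),(-261,22,66)),
(scn(425,250),(0,-32,8)),(scn(68,160),(-262,-32,8)),(scn(195,190),(-177,-22,8)),(scn(65,92),(-261,-22,66)),(scn(82,52),(-261,22,66)),(scn(198,78),(-177,22,66))]
h,r=fit(hold,[.5,.05,1.6]);print(h,np.degrees(h[2]));print(r.round(1))
rod=[(top(250,406),(110,0,0)),(top(575,337),(-80,-10,12)),(top(645,325),(-125,-10,12)),(top(652,357),(-125,10,12)),(scn(460,185),(110,0,0)),(scn(128,93),(-125,10,12))]
rod=[(o,(a,b,c+42)) for o,(a,b,c) in rod]
q,r=fit(rod,[.5,.05,1.6]);print(q,np.degrees(q[2]));print(r.round(1))
np.savez("fit.npz",p=p,h=h,q=q)
def box(x0,x1,y0,y1,z0,z1):
    c=[(x,y,z) for x in(x0,x1) for y in(y0,y1) for z in(z0,z1)]
    return [(c[i],c[j]) for i in range(8) for j in range(i) if sum(a!=b for a,b in zip(c[i],c[j]))==1]
L=[(p,box(-70,192,-35,35,0,8)),(p,box(108,184,-34,34,5,42)),(p,box(0,100,-14,14,56,84)),(p,[((0,-20,70),(0,20,70)),((-56,0,70),(100,0,70))]),(p,box(-62,-50,-19,19,70,77)),
(h,box(-262,0,-32,32,0,8)),(h,box(-261,-177,-22,22,8,66)),(h,box(-17,-3,-8,8,8,51)),
(q,box(-80,110,-5,5,37,47)),(q,box(-125,-80,-10,10,30,54))]
for n,(x0,y0,w,hh,k) in {"top":(205,120,180,115,4.4),"scene":(265,175,130,115,5)}.items():
    im=cv2.imread(f"pics/{n}0.png")[y0:y0+hh,x0:x0+w]; im=cv2.resize(im,None,fx=k,fy=k,interpolation=cv2.INTER_CUBIC)
    for f,ss in L:
        for a,b in ss:
            u=(proj(n,T(f,[a,b]))-[x0,y0]+.5)*k-.5
            cv2.line(im,tuple(map(int,u[0])),tuple(map(int,u[1])),(0,0,255) if f is p else (0,200,0) if f is h else (255,0,255),1)
    cv2.imwrite(f"pics/ov_{n}.png",im)
E
python3 fit.py
```

```text
[0.64160019 0.04609325 1.56682864] 89.77266828976019
[[-0.1  0.6]
 [-0.2  0.2]
 [ 0.3 -1.2]
 [ 0.2  0.9]
 [-1.4 -1.3]
 [-0.5 -2.1]
 [-1.4  0.4]
 [-1.2  0. ]
 [-1.6 -1.1]
 [ 0.  -0.5]
 [-0.2 -0.1]
 [-0.9  0.1]
 [ 0.9 -1.5]]
[0.47756776 0.10614366 1.70089893] 97.45433014466943
[[-0.8  0. ]
 [-0.9  0.5]
 [-0.2  0.3]
 [-0.6 -0.4]
 [ 1.1 -1.6]
 [ 0.2  2.5]
 [ 0.2 -0.1]
 [-1.  -0.1]
 [-2.4 -2.7]
 [-0.6  1.9]
 [ 0.2 -0.1]
 [ 0.2  0.2]]
[0.48965705 0.00946203 1.70457676] 97.6650541415898
[[ 0.2  0.5]
 [-1.  -0.3]
 [ 0.5 -0.4]
 [ 0.3 -0. ]
 [-0.2  0.6]
 [ 0.7 -1.1]]
```

View pics/ov_top.png

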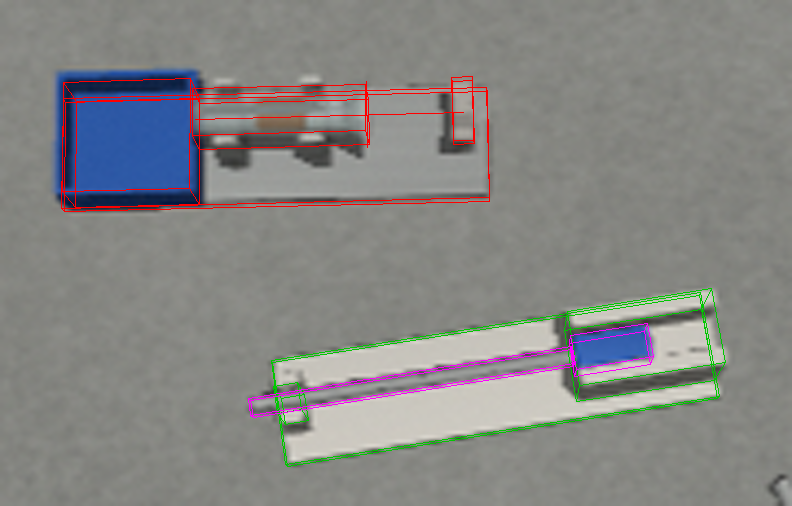

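View pics/ov_scene.png

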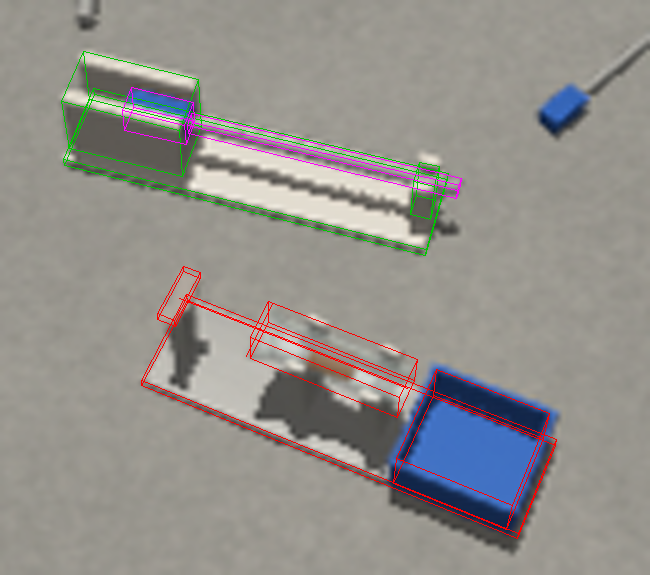

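Overlays agree to about 1 px. The stand's mouth is at about (0.642, 0.046) with its axis along +y, and the rod axis is at 97.6° with the tip at (0.475, 0.118). First move: turn the tool by 57.5°.

Request:
arm_command:
  deltas:
    - {"slide": [0,0,0],"roll": 1,"grip": 1}
    - {"slide": [0,0,0],"roll": 1,"grip": 1}
    - {"slide": [0,0,0],"roll": 1,"grip": 1}
    - {"slide": [0,0,0],"roll": 1,"grip": 1}
    - {"slide": [0,0,0],"roll": 1,"grip": 1}
    - {"slide": [0,0,0],"roll": 1,"grip": 1}
    - {"slide": [0,0,0],"roll": 1,"grip": 1}
    - {"slide": [0,0,0],"roll": 1,"grip": 1}
    - {"slide": [0,0,0],"roll": 1,"grip": 1}
    - {"slide": [0,0,0],"roll": 1,"grip": 1}
    - {"slide": [0,0,0],"roll": 1,"grip": 1}
    - {"slide": [0,0,0],"roll": 0.5,"grip": 1}
  newtons: 100

```text
t: 1.3
tcp_pos: [0.2621, 0.5673, 0.3036]
ee_rot: [-3.141, 0.001, 1.702]
ft_force: [-0.5, -0.4, 0.5]
finger_gap: 0.0855
```

```bash
cat > go.py <<'E'
import sys,numpy as np
from scipy.spatial.transform import Rotation as R
from bench import manip
s=manip.read_state(); p=s["tcp_pos"]; r=R.from_euler("xyz",s["ee_rot"])
print("t",round(s["t"],2),"tcp",p.round(4),"rot",s["ee_rot"].round(4),"F",s["ft_force"].round(1),"gap",round(s["finger_gap"],4))
g=p+r.apply([0,0,.054]); print("grasp",g.round(4))
if len(sys.argv)>3:
    t=np.array(list(map(float,sys.argv[1:4])))  # grasp point target
    if len(sys.argv)>4:
        dy=float(sys.argv[4])-np.degrees(s["ee_rot"][2]); dy=(dy+180)%360-180
        print("roll units",round(-dy/5,3)); 
    print("slide units",(r.inv().apply(t-g)/.03).round(3))
E
python3 go.py 0.495 -0.030 0.16 97.6
```

```text
t 1.3 tcp [0.2621 0.5673 0.3036] rot [-3.1412e+00  5.0000e-04  1.7019e+00] F [-0.5 -0.4  0.5] gap 0.0855
grasp [0.2621 0.5673 0.2496]
roll units -0.018
slide units [-20.751   5.097   2.994]
```

Request:
arm_command:
  deltas:
    - {"slide": [-0.8,0.3,0],"roll": 0,"grip": 1}
    - {"slide": [-1,0.3,0],"roll": 0,"grip": 1}
    - {"slide": [-1,0.3,0],"roll": 0,"grip": 1}
    - {"slide": [-1,0.3,0],"roll": 0,"grip": 1}
    - {"slide": [-1,0.3,0],"roll": 0,"grip": 1}
    - {"slide": [-1,0.3,0],"roll": 0,"grip": 1}
    - {"slide": [-1,0.3,0],"roll": 0,"grip": 1}
    - {"slide": [-1,0.3,0],"roll": 0,"grip": 1}
    - {"slide": [-1,0.3,0],"roll": 0,"grip": 1}
    - {"slide": [-1,0.3,0],"roll": 0,"grip": 1}
    - {"slide": [-1,0.3,0],"roll": 0,"grip": 1}
    - {"slide": [-1,0.3,0],"roll": 0,"grip": 1}
    - {"slide": [-1,0.3,0],"roll": 0,"grip": 1}
    - {"slide": [-1,0.2,0],"roll": 0,"grip": 1}
    - {"slide": [-1,0.2,0],"roll": 0,"grip": 1}
    - {"slide": [-1,0.2,0],"roll": 0,"grip": 1}
    - {"slide": [-1,0.2,0.5],"roll": 0,"grip": 1}
    - {"slide": [-1,0.2,1],"roll": 0,"grip": 1}
    - {"slide": [-1,0.1,1],"roll": 0,"grip": 1}
    - {"slide": [-1,0.1,0.5],"roll": 0,"grip": 1}

```text
t: 3.3
tcp_pos: [0.4928, -0.0019, 0.2117]
ee_rot: [-3.139, -0.001, 1.705]
ft_force: [0.4, 0.3, 0.1]
finger_gap: 0.0851
```

Request:
arm_command:
  deltas:
    - {"slide": [-0.6,0,0],"roll": 0,"grip": 0.8}
    - {"slide": [-0.2,0,0],"roll": 0,"grip": 0.8}
    - {"slide": [0,0,0],"roll": 0,"grip": 0.8}

```text
t: 3.6
tcp_pos: [0.4966, -0.0249, 0.2139]
ee_rot: [3.142, -0.0, 1.704]
ft_force: [0.7, -0.7, -1.2]
finger_gap: 0.0685
```

```bash
python3 go.py 0.495 -0.030 0.16 97.6
python3 - <<'E'
from bench import manip
import cv2
for n,(x0,y0,w,h,k) in {"top":(205,100,180,135,4.4),"scene":(225,155,160,120,4.9)}.items():
    f=manip.grab_frame(n)[:,:,::-1]; cv2.imwrite(f"pics/{n}1.png",f)
    cv2.imwrite(f"pics/{n}1c.png",cv2.resize(f[y0:y0+h,x0:x0+w],None,fx=k,fy=k,interpolation=cv2.INTER_CUBIC))
E
```

```text
t 3.6 tcp [ 0.4966 -0.0249  0.2139] rot [ 3.1415e+00 -1.0000e-04  1.7040e+00] F [ 0.7 -0.7 -1.2] gap 0.0685
grasp [ 0.4966 -0.0249  0.1599]
roll units 0.006
slide units [-0.162 -0.076 -0.002]
```

View pics/top1c.png

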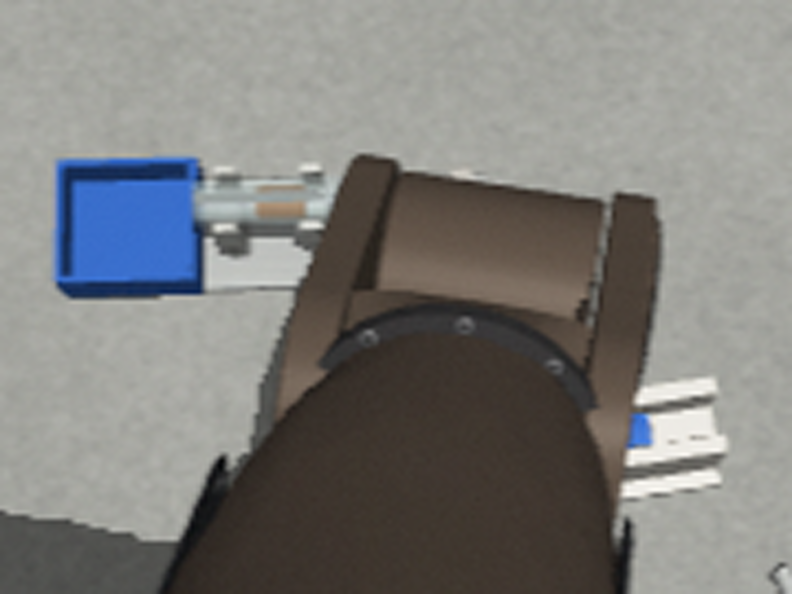

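View pics/scene1c.png

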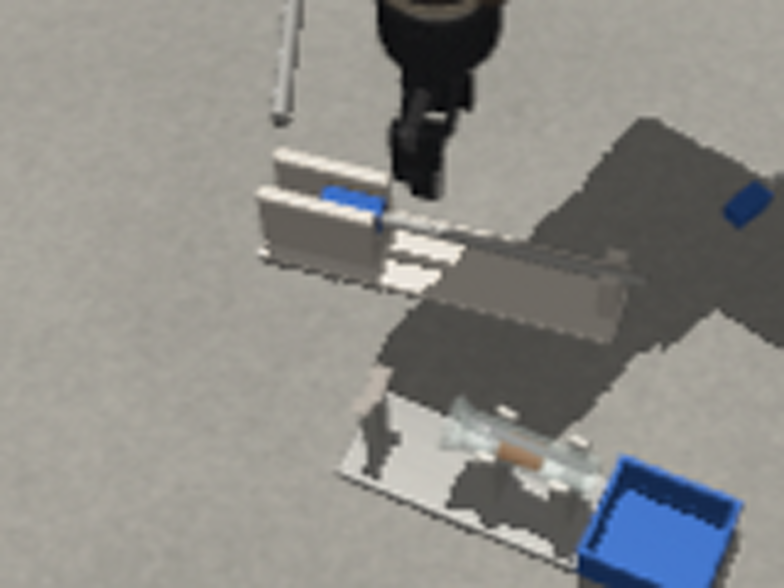

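The scene crop shows the gripper over the shaft at (415,190), ahead of the slotted block. The arm blocks the top view. I'll descend and grip.

Request:
arm_command:
  deltas:
    - {"slide": [-0.1,-0.05,0.7],"roll": 0,"grip": 0.8}
    - {"slide": [-0.05,0,0.8],"roll": 0,"grip": 0.7}
    - {"slide": [0,0,0.8],"roll": 0,"grip": 0.7}
    - {"slide": [0,0,0.7],"roll": 0,"grip": 0.7}
    - {"slide": [0,0,0.5],"roll": 0,"grip": 0.7}
    - {"slide": [0,0,0.4],"roll": 0,"grip": 0.7}
    - {"slide": [0,0,0],"roll": 0,"grip": 0.7}

```text
t: 4.4
tcp_pos: [0.4954, -0.0284, 0.0961]
ee_rot: [-3.14, -0.001, 1.706]
ft_force: [0.5, -0.5, 1.0]
finger_gap: 0.0596
```

Request:
arm_command:
  deltas:
    - {"slide": [0,0,0],"roll": 0,"grip": 0.5}
    - {"slide": [0,0,0],"roll": 0,"grip": 0.3}
    - {"slide": [0,0,0],"roll": 0,"grip": 0.2}
    - {"slide": [0,0,0],"roll": 0,"grip": 0.15}
    - {"slide": [0,0,0],"roll": 0,"grip": 0.1}
    - {"slide": [0,0,0],"roll": 0,"grip": 0}
    - {"slide": [0,0,0],"roll": 0,"grip": 0}
    - {"slide": [0,0,0],"roll": 0,"grip": 0}
  newtons: 100

```text
t: 5.2
tcp_pos: [0.4948, -0.0292, 0.0975]
ee_rot: [-3.14, -0.0, 1.705]
ft_force: [-7.1, -1.2, 10.9]
finger_gap: 0.0067
```

```bash
python3 go.py 0.495 -0.030 0.042 97.6
```

```text
t 5.2 tcp [ 0.4948 -0.0292  0.0975] rot [-3.1399e+00 -5.0000e-04  1.7051e+00] F [-7.1 -1.2 10.9] gap 0.0067
grasp [ 0.4947 -0.0292  0.0435]
roll units 0.018
slide units [-0.027  0.007  0.049]
```

```bash
cat > look.py <<'E'
import sys
from bench import manip
import cv2
n,tag=sys.argv[1:3]; x0,y0,w,h=map(int,sys.argv[3:7]); k=min(800/w,600/h)
f=manip.grab_frame(n)[:,:,::-1]; cv2.imwrite(f"pics/{tag}.png",f)
cv2.imwrite(f"pics/{tag}c.png",cv2.resize(f[y0:y0+h,x0:x0+w],None,fx=k,fy=k,interpolation=cv2.INTER_CUBIC)[:600,:800])
E
python3 look.py scene s2 265 160 100 75
```

```text
(no output)
```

View pics/s2c.png

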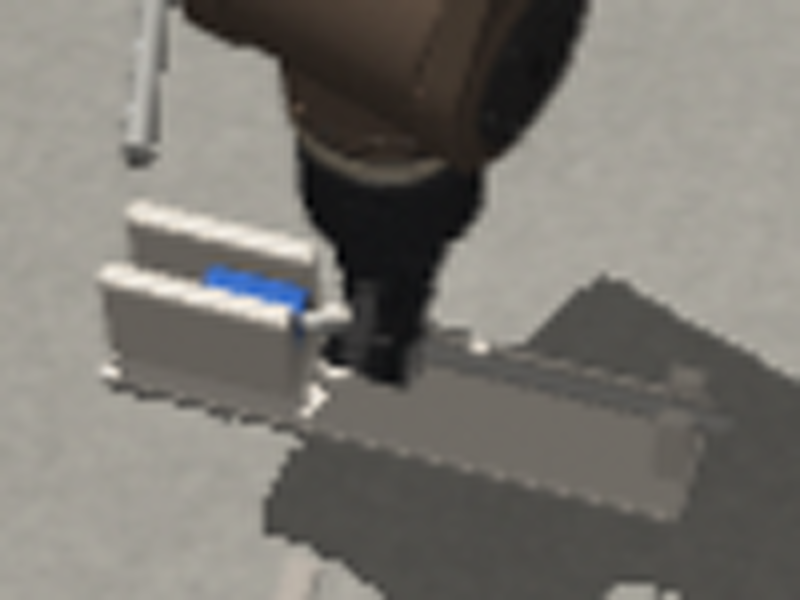

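The gripper holds the shaft just ahead of the block. I'll lift a little and see.

Request:
arm_command:
  deltas:
    - {"slide": [0,0,-0.1],"roll": 0,"grip": 0}
    - {"slide": [0,0,-0.2],"roll": 0,"grip": 0}
    - {"slide": [0,0,-0.3],"roll": 0,"grip": 0}
    - {"slide": [0,0,-0.4],"roll": 0,"grip": 0}
    - {"slide": [0,0,-0.5],"roll": 0,"grip": 0}
    - {"slide": [0,0,-0.5],"roll": 0,"grip": 0}
    - {"slide": [0,0,-0.5],"roll": 0,"grip": 0}
    - {"slide": [0,0,-0.5],"roll": 0,"grip": 0}
    - {"slide": [0,0,0],"roll": 0,"grip": 0}

```text
t: 6.15
tcp_pos: [0.4969, -0.0293, 0.1895]
ee_rot: [3.136, 0.002, 1.705]
ft_force: [0.2, -1.4, -1.8]
finger_gap: 0.0066
```

```bash
python3 go.py; python3 look.py scene s3 265 140 120 90
```

```text
t 6.15 tcp [ 0.4969 -0.0293  0.1895] rot [3.1359e+00 1.8000e-03 1.7054e+00] F [ 0.2 -1.4 -1.8] gap 0.0066
grasp [ 0.4973 -0.0294  0.1355]
```

View pics/s3c.png

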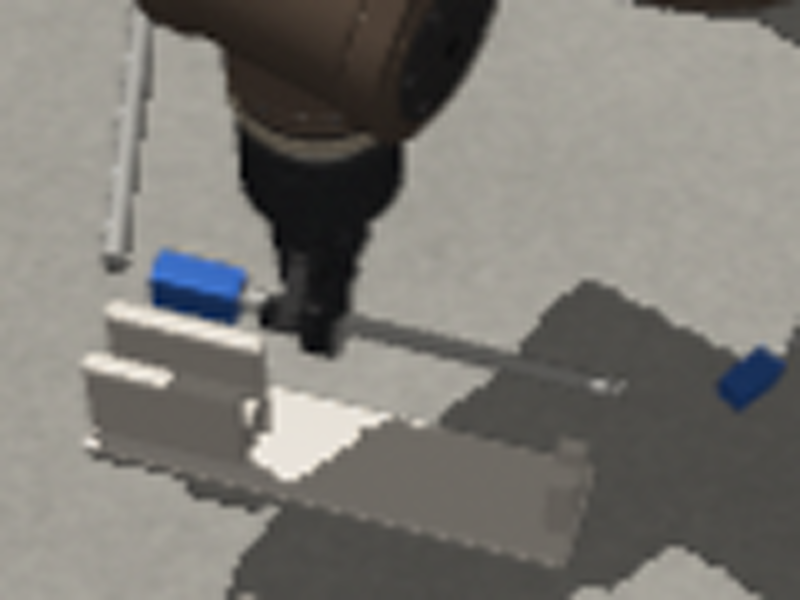

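Run:
```python
from h import *
q=np.load("fit.npz")["q"]
R0=np.array([.4973,-.0294,.134]) # grasp pt
for pitch in (-4,-2,0,2,4):
  for L in (147,150,153):
    th=np.radians(pitch); d=np.array([np.cos(1.705)*np.cos(th),np.sin(1.705)*np.cos(th),np.sin(th)])
    up=np.array([-d[0]*np.tan(th),-d[1]*np.tan(th),1]);up/=np.linalg.norm(up); l=np.cross(up,d)
    tip=R0+d*L*1e-3; h=tip-d*.235+up*.012+l*.01; h2=tip-d*.19+up*.012-l*.01;h1=tip-d*.235+up*.012-l*.01
    print(pitch,L,((proj("scene",[tip,h,h1,h2])-[265,140]+.5)*6.667-.5).round(0).tolist())
```

```text
-4 147 [[617.0, 396.0], [159.0, 238.0], [145.0, 269.0], [234.0, 294.0]]
-4 150 [[623.0, 397.0], [164.0, 239.0], [151.0, 271.0], [240.0, 295.0]]
-4 153 [[630.0, 399.0], [170.0, 241.0], [157.0, 273.0], [246.0, 297.0]]
-2 147 [[619.0, 390.0], [158.0, 241.0], [145.0, 273.0], [233.0, 295.0]]
-2 150 [[625.0, 391.0], [164.0, 243.0], [151.0, 274.0], [239.0, 297.0]]
-2 153 [[631.0, 393.0], [170.0, 244.0], [156.0, 276.0], [245.0, 298.0]]
0 147 [[620.0, 384.0], [157.0, 245.0], [144.0, 276.0], [233.0, 297.0]]
0 150 [[626.0, 385.0], [163.0, 246.0], [150.0, 278.0], [238.0, 298.0]]
0 153 [[632.0, 387.0], [169.0, 248.0], [156.0, 279.0], [244.0, 300.0]]
2 147 [[620.0, 378.0], [157.0, 249.0], [144.0, 280.0], [232.0, 299.0]]
2 150 [[627.0, 379.0], [163.0, 250.0], [150.0, 281.0], [238.0, 300.0]]
2 153 [[633.0, 380.0], [169.0, 251.0], [156.0, 283.0], [244.0, 301.0]]
4 147 [[621.0, 371.0], [157.0, 252.0], [144.0, 284.0], [231.0, 300.0]]
4 150 [[627.0, 373.0], [163.0, 253.0], [150.0, 285.0], [237.0, 301.0]]
4 153 [[633.0, 374.0], [169.0, 254.0], [156.0, 286.0], [243.0, 303.0]]
```

The rod is level in the grip (pitch about 0 to 1°) and held about 149 mm behind the tip. I'll turn it to the tube's axis and carry it to before the mouth, above the V rest.

Request:
arm_command:
  deltas:
    - {"slide": [0,0,0],"roll": 0.5,"grip": 0}
    - {"slide": [0,0,0],"roll": 0.6,"grip": 0}
    - {"slide": [0,0,0],"roll": 0.5,"grip": 0}
    - {"slide": [-0.3,0.4,0],"roll": 0,"grip": 0}
    - {"slide": [-0.4,0.7,0],"roll": 0,"grip": 0}
    - {"slide": [-0.5,0.8,0],"roll": 0,"grip": 0}
    - {"slide": [-0.5,0.8,0],"roll": 0,"grip": 0}
    - {"slide": [-0.5,0.8,0],"roll": 0,"grip": 0}
    - {"slide": [-0.4,0.7,0],"roll": 0,"grip": 0}
    - {"slide": [-0.4,0.6,0],"roll": 0,"grip": 0}
    - {"slide": [0,0,0.2],"roll": 0,"grip": 0}
    - {"slide": [0,0,0],"roll": 0,"grip": 0}

```text
t: 7.4
tcp_pos: [0.639, -0.1203, 0.1793]
ee_rot: [-3.14, -0.001, 1.566]
ft_force: [0.4, 0.3, -1.7]
finger_gap: 0.0067
```

```bash
python3 go.py 0.6425 -0.119 0.1 89.77; python3 look.py top s4 210 110 160 120;python3 look.py scene s5 265 175 120 90
```

```text
t 7.4 tcp [ 0.639  -0.1203  0.1793] rot [-3.1397e+00 -6.0000e-04  1.5659e+00] F [ 0.4  0.3 -1.7] gap 0.0067
grasp [ 0.6389 -0.1203  0.1253]
roll units -0.01
slide units [0.043 0.121 0.842]
```

View pics/s4c.png

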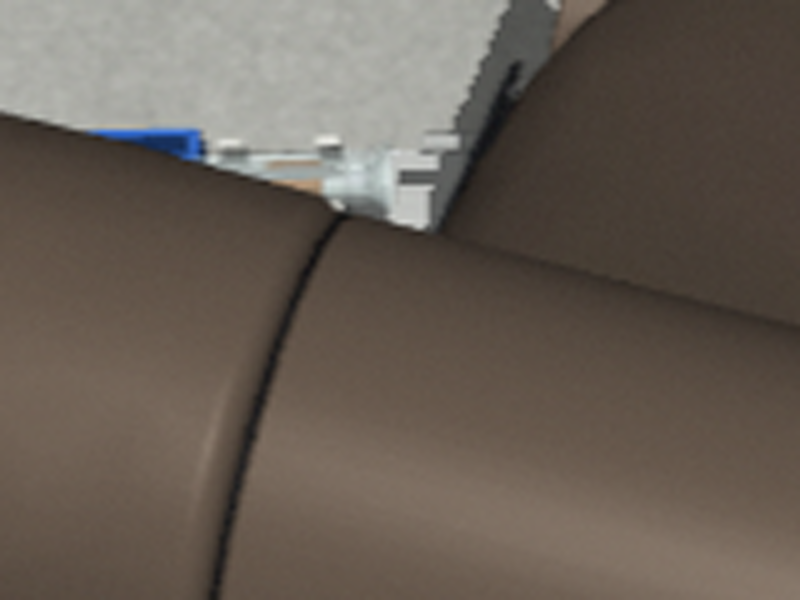

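View pics/s5c.png

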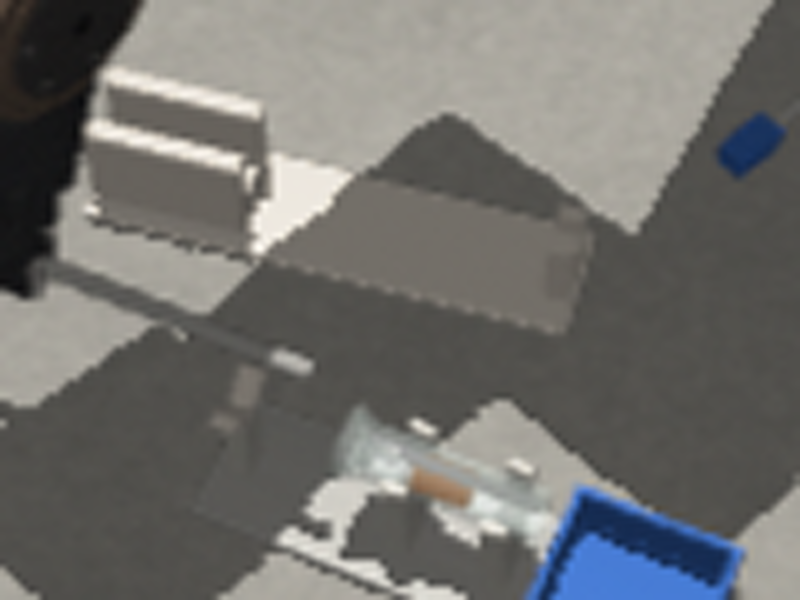

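```bash
python3 - <<'E'
from h import *
print("tip pred",proj("top",[[.639,.030,.124]]), proj("scene",[[.639,.030,.124]]))
for x in (.638,.640,.642,.644,.646):
    print(x,proj("top",[[x,-.010,.077],[x,.03,.07],[x,.1,.07],[x+.019,-.01,.077],[x-.019,-.01,.077]]).round(1).tolist())
E
python3 - <<'E'
import cv2
a=cv2.imread("pics/top0.png")[128:172,240:325]; cv2.imwrite("pics/z.png",cv2.resize(a,None,fx=9,fy=9,interpolation=cv2.INTER_NEAREST))
E
```

```text
tip pred [[293.11290091 139.8430696 ]] [[311.89194968 229.64678963]]
0.638 [[309.9, 145.6], [294.4, 146.9], [267.1, 147.6], [309.7, 138.4], [310.1, 152.8]]
0.64 [[309.9, 144.8], [294.3, 146.1], [267.1, 146.9], [309.7, 137.7], [310.1, 152.0]]
0.642 [[309.9, 144.1], [294.3, 145.4], [267.1, 146.1], [309.7, 136.9], [310.0, 151.3]]
0.644 [[309.8, 143.3], [294.3, 144.6], [267.1, 145.4], [309.7, 136.2], [310.0, 150.5]]
0.646 [[309.8, 142.6], [294.3, 143.9], [267.1, 144.7], [309.6, 135.4], [310.0, 149.7]]
```

View pics/z.png

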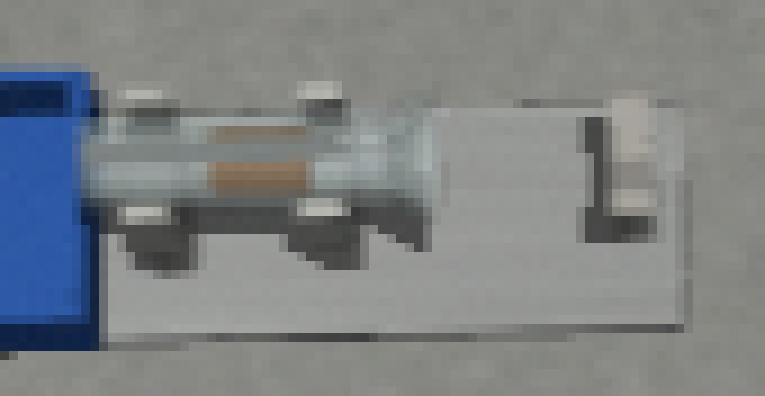

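Run:
```python
from h import *
print(proj("scene",[[.6425,.030,.124],[.639,.0275,.124]]))
a=cv2.imread("pics/s4.png")[125:165,265:325]; cv2.imwrite("pics/z2.png",cv2.resize(a,None,fx=13,fy=13,interpolation=cv2.INTER_NEAREST))
a=cv2.imread("pics/s5.png")[205:260,265:355]; cv2.imwrite("pics/z3.png",cv2.resize(a,None,fx=8.5,fy=8.5,interpolation=cv2.INTER_NEAREST))
```

```text
[[311.41691137 230.56268237]
 [311.14527016 229.35987064]]
```

View pics/z2.png

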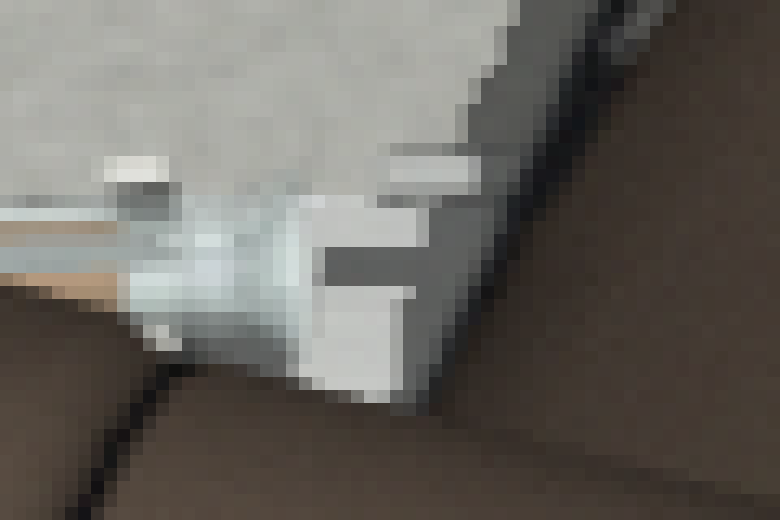

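View pics/z3.png

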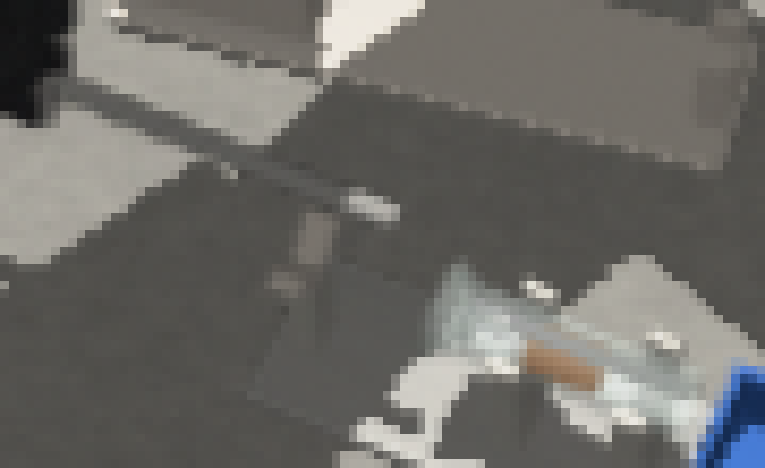

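The top zoom shows the rod tip's bright end at about (294,138). That is about 3 mm further in +x than the robot coordinates predict, and it is already near the tube's axis. The scene zoom shows the tip at (311.5,229.5), as predicted. The two cameras disagree by 2–3 mm, so I'll shift by half, lower into the V and read the forces.

Request:
arm_command:
  deltas:
    - {"slide": [0,0.04,0.4],"roll": 0,"grip": 0}
    - {"slide": [0,0,0.5],"roll": 0,"grip": 0}
    - {"slide": [0,0,0.4],"roll": 0,"grip": 0}
    - {"slide": [0,0,0.25],"roll": 0,"grip": 0}
    - {"slide": [0,0,0.1],"roll": 0,"grip": 0}
    - {"slide": [0,0,0],"roll": 0,"grip": 0}
    - {"slide": [0,0,0],"roll": 0,"grip": 0}

```text
t: 8.2
tcp_pos: [0.6406, -0.12, 0.1317]
ee_rot: [3.141, 0.0, 1.566]
ft_force: [-0.0, -0.4, -0.7]
finger_gap: 0.0067
```

```bash
python3 go.py; python3 look.py top s6 265 120 60 45;python3 look.py scene s7 265 200 92 69
```

```text
t 8.2 tcp [ 0.6406 -0.12    0.1317] rot [3.1410e+00 1.0000e-04 1.5656e+00] F [-0.  -0.4 -0.7] gap 0.0067
grasp [ 0.6406 -0.12    0.0777]
```

View pics/s6c.png

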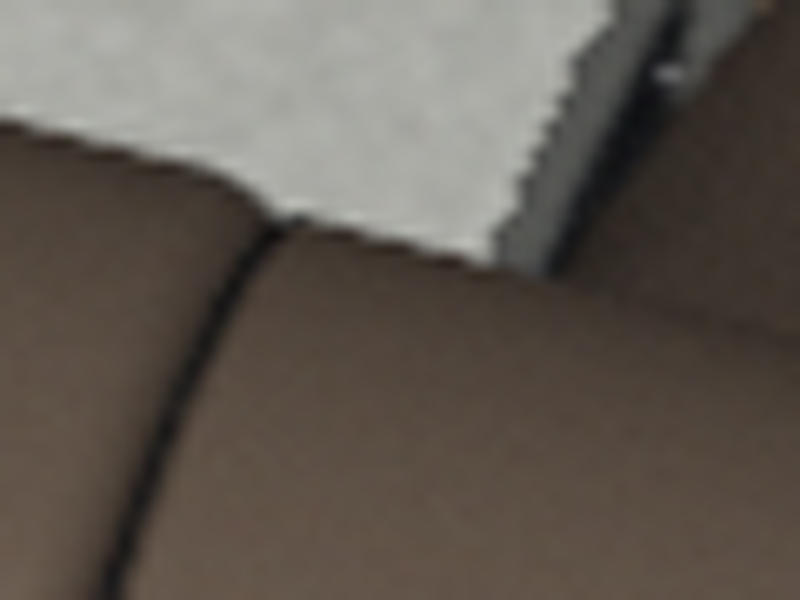

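View pics/s7c.png

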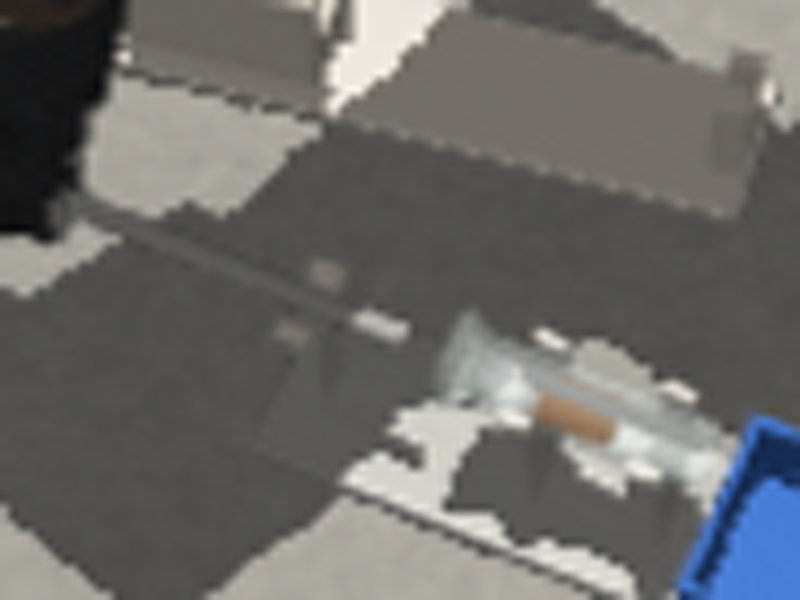

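The scene crop shows the shaft between the V arms, whose tops are at (325,272) and (290,330). The shaft is slightly towards the −x arm. I'll shift +1.5 mm and lower further.

Request:
arm_command:
  deltas:
    - {"slide": [0,0.05,0],"roll": 0,"grip": 0}
    - {"slide": [0,0,0.07],"roll": 0,"grip": 0}
    - {"slide": [0,0,0.07],"roll": 0,"grip": 0}
    - {"slide": [0,0,0],"roll": 0,"grip": 0}
    - {"slide": [0,0,0],"roll": 0,"grip": 0}

```text
t: 8.8
tcp_pos: [0.6419, -0.1199, 0.1272]
ee_rot: [-3.141, -0.0, 1.566]
ft_force: [-1.1, 0.9, -1.1]
finger_gap: 0.0063
```

Request:
arm_command:
  deltas:
    - {"slide": [0,0,0.05],"roll": 0,"grip": 0}
    - {"slide": [0,0,0],"roll": 0,"grip": 0}
    - {"slide": [0,0,0],"roll": 0,"grip": 0}

```text
t: 9.1
tcp_pos: [0.6419, -0.1199, 0.1257]
ee_rot: [3.142, -0.0, 1.566]
ft_force: [-1.4, 0.3, 0.8]
finger_gap: 0.0064
```

Light contact with the V at axis z of about 70 mm. Now I'll slide into the tube in stages.

Request:
arm_command:
  deltas:
    - {"slide": [0.2,-0.02,-0.01],"roll": 0,"grip": 0}
    - {"slide": [0.3,0,0],"roll": 0,"grip": 0}
    - {"slide": [0.3,0,0],"roll": 0,"grip": 0}
    - {"slide": [0.2,0,0],"roll": 0,"grip": 0}
    - {"slide": [0,0,0],"roll": 0,"grip": 0}

```text
t: 9.6
tcp_pos: [0.6414, -0.0885, 0.126]
ee_rot: [-3.141, -0.001, 1.567]
ft_force: [-1.3, 0.7, -0.3]
finger_gap: 0.0065
```

Request:
arm_command:
  deltas:
    - {"slide": [0.2,0,0],"roll": 0,"grip": 0}
    - {"slide": [0.2,0,0],"roll": 0,"grip": 0}
    - {"slide": [0.2,0,0],"roll": 0,"grip": 0}
    - {"slide": [0,0,0],"roll": 0,"grip": 0}

```text
t: 10.0
tcp_pos: [0.6415, -0.0709, 0.126]
ee_rot: [-3.141, -0.001, 1.566]
ft_force: [-2.0, 2.3, 2.2]
finger_gap: 0.0067
```

```bash
python3 look.py scene s8 265 200 92 69
```

```text
(no output)
```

View pics/s8c.png

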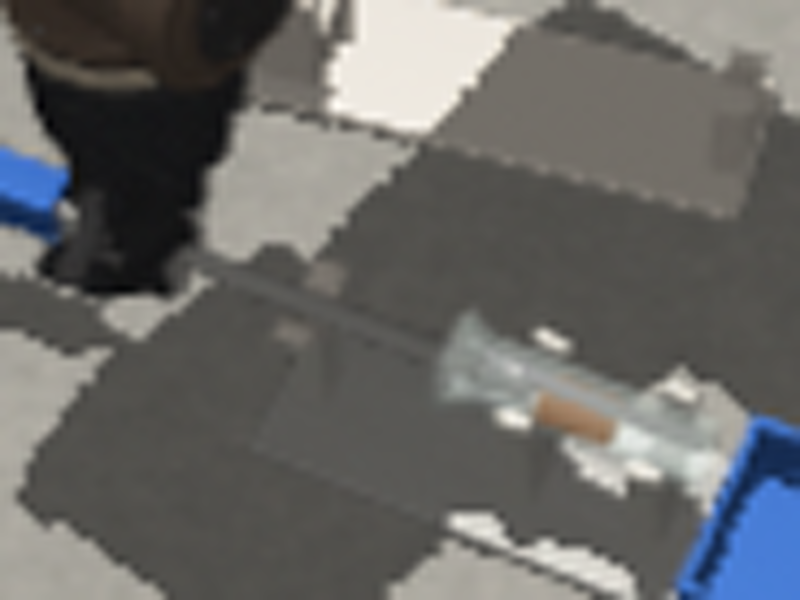

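The tip is inside the flare and the shaft runs through the V, with low forces. I'll push on to the V limit.

Request:
arm_command:
  deltas:
    - {"slide": [0.2,0,-0.01],"roll": 0,"grip": 0}
    - {"slide": [0.2,0,0],"roll": 0,"grip": 0}
    - {"slide": [0.2,0,0],"roll": 0,"grip": 0}
    - {"slide": [0,0,0],"roll": 0,"grip": 0}

```text
t: 10.45
tcp_pos: [0.6417, -0.0542, 0.1265]
ee_rot: [3.141, 0.001, 1.566]
ft_force: [-2.7, -4.4, 2.4]
finger_gap: 0.0068
```

Request:
arm_command:
  deltas:
    - {"slide": [0.2,0,0],"roll": 0,"grip": 0}
    - {"slide": [0.2,0,0],"roll": 0,"grip": 0}
    - {"slide": [0.1,0,0],"roll": 0,"grip": 0}
    - {"slide": [0,0,0],"roll": 0,"grip": 0}

```text
t: 10.85
tcp_pos: [0.6418, -0.0397, 0.1266]
ee_rot: [3.141, 0.001, 1.565]
ft_force: [-4.2, -7.1, 2.2]
finger_gap: 0.0066
```

```bash
python3 go.py; python3 look.py scene s9 265 200 92 69
```

```text
t 10.85 tcp [ 0.6418 -0.0397  0.1266] rot [3.1412e+00 1.1000e-03 1.5654e+00] F [-4.2 -7.1  2.2] gap 0.0066
grasp [ 0.6418 -0.0397  0.0726]
```

View pics/s9c.png

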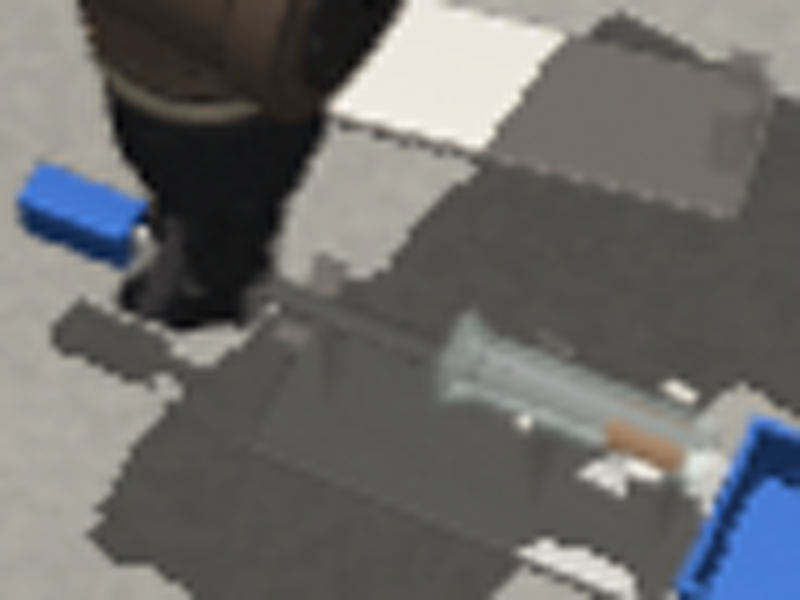

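The plug is moving: its centre is now at crop (645,445). Another 8 mm, then release.

Request:
arm_command:
  deltas:
    - {"slide": [0.15,0,0],"roll": 0,"grip": 0}
    - {"slide": [0.11,0,0],"roll": 0,"grip": 0}
    - {"slide": [0,-0.02,0.02],"roll": 0,"grip": 0}
    - {"slide": [0,0,0],"roll": 0,"grip": 0}

```text
t: 11.3
tcp_pos: [0.6417, -0.032, 0.1265]
ee_rot: [3.14, 0.001, 1.565]
ft_force: [-2.6, -7.5, 5.4]
finger_gap: 0.0065
```

Request:
arm_command:
  deltas:
    - {"slide": [0,0,0],"roll": 0,"grip": 0.2}
    - {"slide": [0,0,0],"roll": 0,"grip": 0.3}
    - {"slide": [0,0,0],"roll": 0,"grip": 0.5}
    - {"slide": [0,0,0],"roll": 0,"grip": 0.5}

```text
t: 11.7
tcp_pos: [0.6413, -0.0309, 0.1256]
ee_rot: [3.141, -0.0, 1.566]
ft_force: [-0.9, -0.2, -0.1]
finger_gap: 0.0427
```

```bash
python3 go.py; python3 look.py scene s10 250 190 104 78
```

```text
t 11.7 tcp [ 0.6413 -0.0309  0.1256] rot [ 3.1414e+00 -2.0000e-04  1.5657e+00] F [-0.9 -0.2 -0.1] gap 0.0427
grasp [ 0.6413 -0.0309  0.0716]
```

View pics/s10c.png

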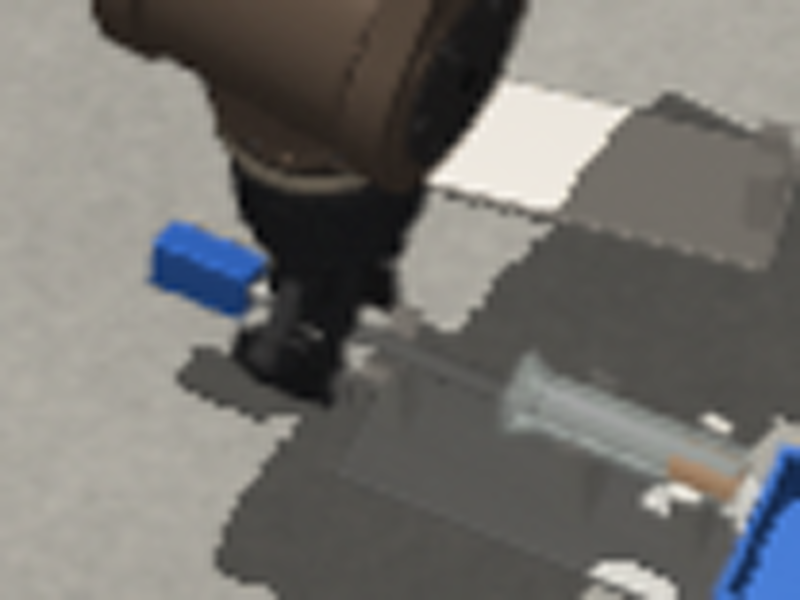

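Released. The rod still lies in the rest and tube. I'll raise and move back over the handle.

Request:
arm_command:
  deltas:
    - {"slide": [0,0,-0.3],"roll": 0,"grip": 0.6}
    - {"slide": [0,0,-0.6],"roll": 0,"grip": 0.6}
    - {"slide": [0,0,-0.7],"roll": 0,"grip": 0.6}
    - {"slide": [0,0,-0.4],"roll": 0,"grip": 0.6}
    - {"slide": [-0.6,0,0],"roll": 0,"grip": 0.6}
    - {"slide": [-0.8,0,0],"roll": 0,"grip": 0.6}
    - {"slide": [-0.7,0,0],"roll": 0,"grip": 0.6}
    - {"slide": [0,0,0],"roll": 0,"grip": 0.6}
    - {"slide": [0,0,0],"roll": 0,"grip": 0.6}

```text
t: 12.65
tcp_pos: [0.6406, -0.0949, 0.1851]
ee_rot: [-3.141, -0.0, 1.564]
ft_force: [0.4, 1.0, 0.7]
finger_gap: 0.0515
```

```bash
python3 go.py 0.6415 -0.0935 0.078; python3 look.py scene s11 250 190 104 78;  python3 look.py top s12 240 110 120 90
python3 - <<'E'
from h import *
tip=np.array([.6417,.119,.066]);d=np.array([0.004,1,-.03])
for yt in (.114,.117,.120):
    t=np.array([.642,yt,.067]); c=t-d*.235+[0,0,.012]; print(yt,((proj("scene",[c+[-.01,0,0],c+[.01,0,0],t-d*.19+[.01,0,.012]])-[250,190]+.5)*7.692).round(0).tolist())
E
```

```text
t 12.65 tcp [ 0.6406 -0.0949  0.1851] rot [-3.1408e+00 -3.0000e-04  1.5643e+00] F [0.4 1.  0.7] gap 0.0515
grasp [ 0.6405 -0.0949  0.1311]
slide units [0.045 0.034 1.77 ]
0.114 [[161.0, 213.0], [139.0, 250.0], [236.0, 290.0]]
0.117 [[168.0, 215.0], [145.0, 253.0], [242.0, 293.0]]
0.12 [[174.0, 218.0], [152.0, 255.0], [249.0, 295.0]]
```

View pics/s11c.png

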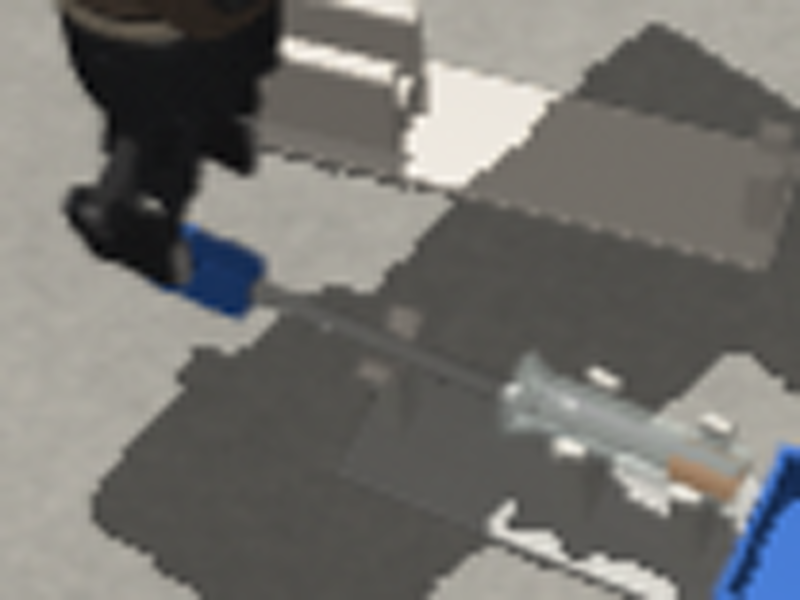

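View pics/s12c.png

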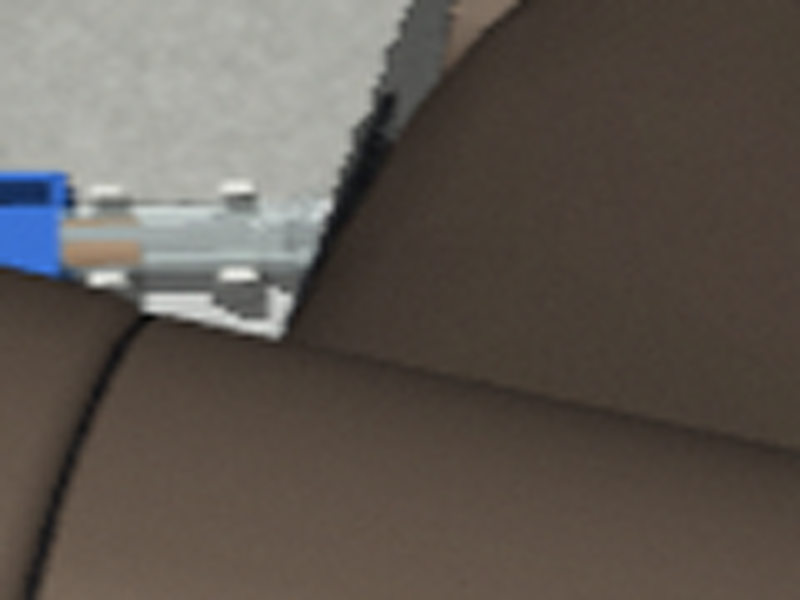

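The rod rests tip-down in the V and tube, the plug is near the exit at (705,475), and the gripper is above the handle. I'll lower onto the handle, about 10 mm above its axis so that it can be laid down later.

Request:
arm_command:
  deltas:
    - {"slide": [0,0.03,0.4],"roll": 0,"grip": 0.6}
    - {"slide": [0,0,0.5],"roll": 0,"grip": 0.6}
    - {"slide": [0,0,0.4],"roll": 0,"grip": 0.6}
    - {"slide": [0,0,0.3],"roll": 0,"grip": 0.6}
    - {"slide": [0,0,0],"roll": 0,"grip": 0.6}

```text
t: 13.25
tcp_pos: [0.6412, -0.0939, 0.1357]
ee_rot: [-3.139, -0.001, 1.566]
ft_force: [0.4, -0.1, 0.4]
finger_gap: 0.0513
```

```bash
python3 go.py; python3 look.py scene s13 250 190 104 78
```

```text
t 13.25 tcp [ 0.6412 -0.0939  0.1357] rot [-3.1389e+00 -8.0000e-04  1.5657e+00] F [ 0.4 -0.1  0.4] gap 0.0513
grasp [ 0.6411 -0.0939  0.0817]
```

View pics/s13c.png

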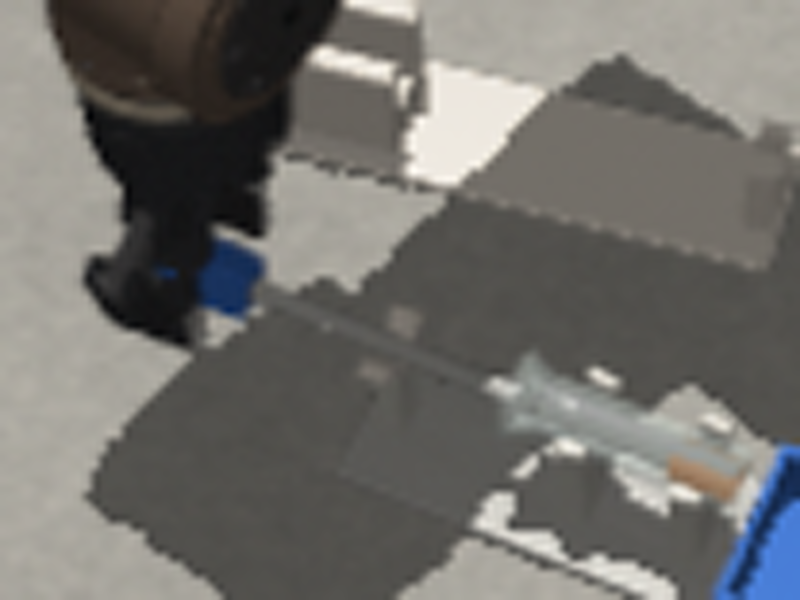

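The fingers straddle the blue handle. Close.

Request:
arm_command:
  deltas:
    - {"slide": [0,0,0],"roll": 0,"grip": 0.4}
    - {"slide": [0,0,0],"roll": 0,"grip": 0.3}
    - {"slide": [0,0,0],"roll": 0,"grip": 0.25}
    - {"slide": [0,0,0],"roll": 0,"grip": 0.2}
    - {"slide": [0,0,0],"roll": 0,"grip": 0.1}
    - {"slide": [0,0,0],"roll": 0,"grip": 0.1}
  newtons: 100

```text
t: 13.9
tcp_pos: [0.6416, -0.0943, 0.1381]
ee_rot: [3.141, 0.0, 1.566]
ft_force: [-3.7, -3.0, 5.8]
finger_gap: 0.0181
```

Request:
arm_command:
  deltas:
    - {"slide": [0.1,0,0],"roll": 0,"grip": 0}
    - {"slide": [0.15,0,0],"roll": 0,"grip": 0}
    - {"slide": [0.15,0,0],"roll": 0,"grip": 0}
    - {"slide": [0,0,0],"roll": 0,"grip": 0}

```text
t: 14.3
tcp_pos: [0.6415, -0.083, 0.1382]
ee_rot: [-3.141, 0.001, 1.566]
ft_force: [-4.7, -7.3, 6.8]
finger_gap: 0.0183
```

Request:
arm_command:
  deltas:
    - {"slide": [0.15,0,0],"roll": 0,"grip": 0}
    - {"slide": [0.15,0,0],"roll": 0,"grip": 0}
    - {"slide": [0.15,0,0],"roll": 0,"grip": 0}
    - {"slide": [0,0,0],"roll": 0,"grip": 0}

```text
t: 14.7
tcp_pos: [0.6413, -0.0696, 0.1383]
ee_rot: [-3.14, 0.001, 1.566]
ft_force: [-7.7, -7.5, 8.9]
finger_gap: 0.0182
```

```bash
python3 go.py; python3 look.py scene s14 250 190 128 96
```

```text
t 14.7 tcp [ 0.6413 -0.0696  0.1383] rot [-3.1405e+00  1.2000e-03  1.5657e+00] F [-7.7 -7.5  8.9] gap 0.0182
grasp [ 0.6412 -0.0697  0.0843]
```

View pics/s14c.png

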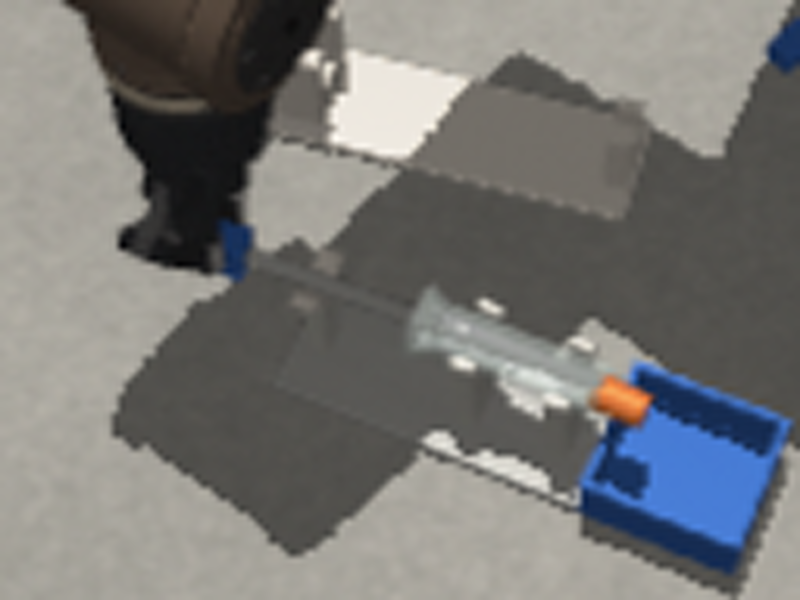

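The plug is well out of the exit at (620,400). I'll push the rest in small steps, relieving the V load slightly.

Request:
arm_command:
  deltas:
    - {"slide": [0.12,-0.02,-0.02],"roll": 0,"grip": 0}
    - {"slide": [0.12,0,0],"roll": 0,"grip": 0}
    - {"slide": [0.12,0,0],"roll": 0,"grip": 0}
    - {"slide": [0,0,0],"roll": 0,"grip": 0}

```text
t: 15.15
tcp_pos: [0.6409, -0.0578, 0.1387]
ee_rot: [-3.141, 0.0, 1.566]
ft_force: [-5.3, -1.0, 6.8]
finger_gap: 0.0182
```

```bash
python3 go.py; python3 look.py scene s15 250 190 128 96
```

```text
t 15.15 tcp [ 0.6409 -0.0578  0.1387] rot [-3.1406  0.      1.5657] F [-5.3 -1.   6.8] gap 0.0182
grasp [ 0.6408 -0.0578  0.0847]
```

View pics/s15c.png

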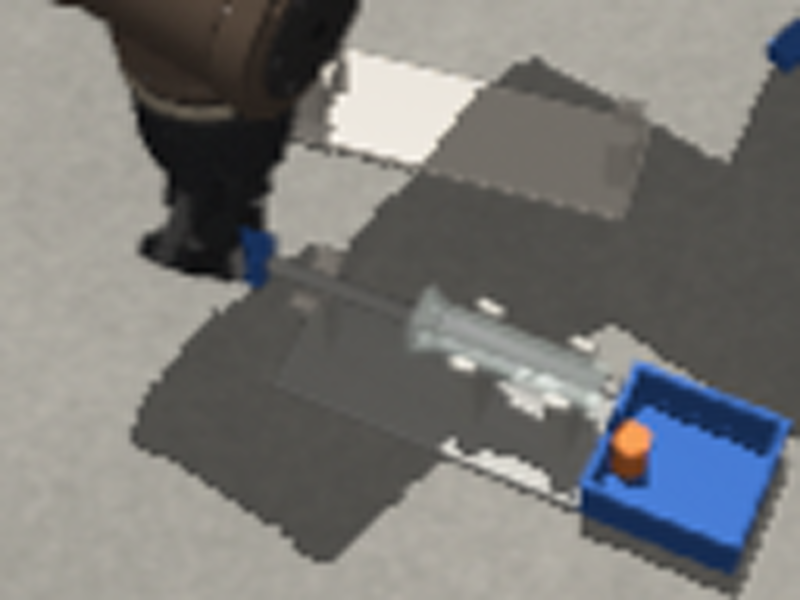

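The plug has dropped into the tray at (630,448). Now I'll withdraw the rod straight back.

Request:
arm_command:
  deltas:
    - {"slide": [-0.2,0,0],"roll": 0,"grip": 0}
    - {"slide": [-0.3,0,0],"roll": 0,"grip": 0}
    - {"slide": [-0.4,0,0],"roll": 0,"grip": 0}
    - {"slide": [-0.4,0,0],"roll": 0,"grip": 0}
    - {"slide": [-0.4,0,0],"roll": 0,"grip": 0}
    - {"slide": [-0.4,0,0],"roll": 0,"grip": 0}
    - {"slide": [0,0,0],"roll": 0,"grip": 0}
  newtons: 120

```text
t: 15.9
tcp_pos: [0.6411, -0.1229, 0.1383]
ee_rot: [3.141, 0.001, 1.564]
ft_force: [-0.8, -2.9, 1.2]
finger_gap: 0.0172
```

Request:
arm_command:
  deltas:
    - {"slide": [-0.4,0,0],"roll": 0,"grip": 0}
    - {"slide": [-0.4,0,0],"roll": 0,"grip": 0}
    - {"slide": [-0.4,0,0],"roll": 0,"grip": 0}
    - {"slide": [-0.4,0,0],"roll": 0,"grip": 0}
    - {"slide": [-0.4,0,0],"roll": 0,"grip": 0}
    - {"slide": [-0.3,0,0],"roll": 0,"grip": 0}
    - {"slide": [0,0,0],"roll": 0,"grip": 0}

```text
t: 16.6
tcp_pos: [0.6406, -0.1915, 0.1382]
ee_rot: [3.141, 0.0, 1.564]
ft_force: [0.6, -1.3, 0.1]
finger_gap: 0.0174
```

```bash
python3 go.py; python3 look.py scene s16 230 190 144 96
```

```text
t 16.6 tcp [ 0.6406 -0.1915  0.1382] rot [3.1412e+00 5.0000e-04 1.5644e+00] F [ 0.6 -1.3  0.1] gap 0.0174
grasp [ 0.6406 -0.1915  0.0842]
```

View pics/s16c.png

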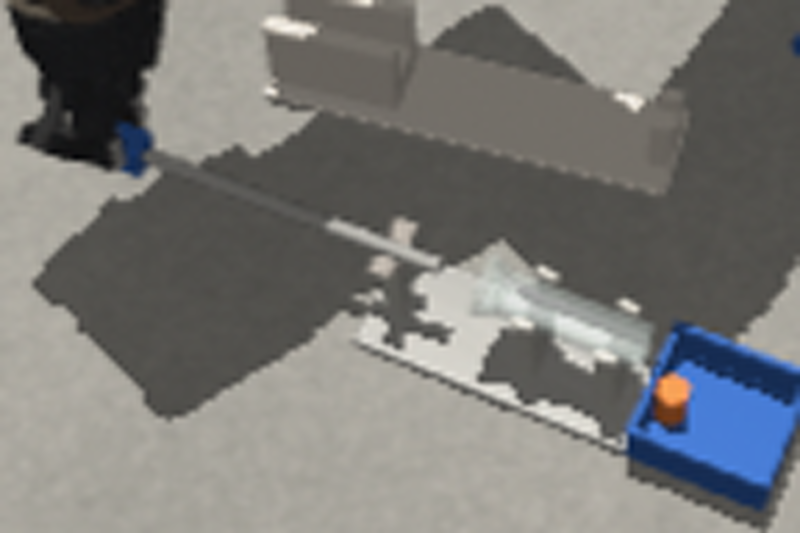

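The tip is clear of the mouth at (437,262). I'll lift over the V and carry it to the free bench at larger x.

Request:
arm_command:
  deltas:
    - {"slide": [0,0,-0.4],"roll": 0,"grip": 0}
    - {"slide": [0,0,-0.6],"roll": 0,"grip": 0}
    - {"slide": [0,0,-0.5],"roll": 0,"grip": 0}
    - {"slide": [-0.2,0.4,0],"roll": 0,"grip": 0}
    - {"slide": [-0.2,0.6,0],"roll": 0,"grip": 0}
    - {"slide": [-0.3,0.7,0],"roll": 0,"grip": 0}
    - {"slide": [-0.2,0.7,0],"roll": 0,"grip": 0}
    - {"slide": [-0.2,0.7,0],"roll": 0,"grip": 0}
    - {"slide": [-0.2,0.5,0],"roll": 0,"grip": 0}
    - {"slide": [0,0.4,0],"roll": 0,"grip": 0}
    - {"slide": [0,0,0],"roll": 0,"grip": 0}

```text
t: 17.75
tcp_pos: [0.7612, -0.2289, 0.1836]
ee_rot: [3.141, 0.0, 1.567]
ft_force: [-0.4, 0.1, -2.2]
finger_gap: 0.017
```

```bash
python3 go.py 0.76 -0.23 0.03; python3 look.py scene s17 200 190 160 120
```

```text
t 17.75 tcp [ 0.7612 -0.2289  0.1836] rot [3.1412e+00 2.0000e-04 1.5666e+00] F [-0.4  0.1 -2.2] gap 0.017
grasp [ 0.7612 -0.2289  0.1296]
slide units [-0.036 -0.043  3.32 ]
```

View pics/s17c.png

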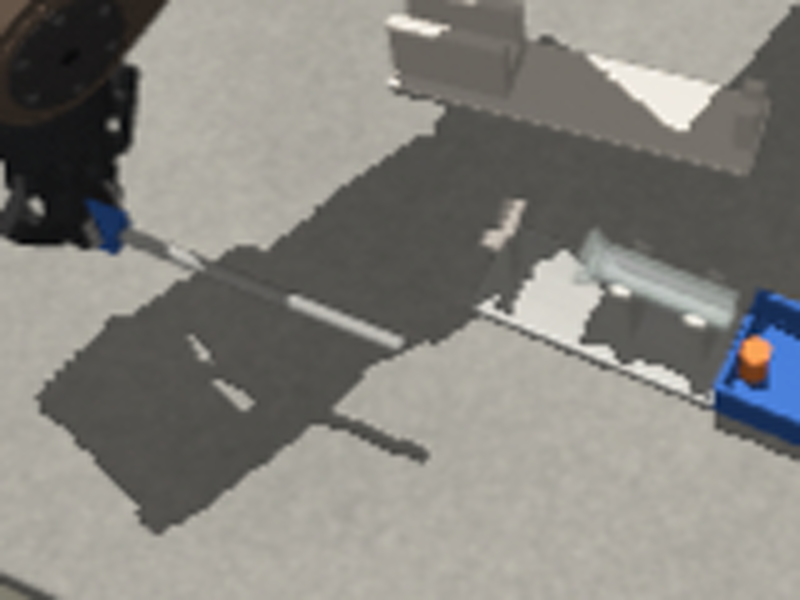

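The rod hangs over free bench. I'll lower it.

Request:
arm_command:
  deltas:
    - {"slide": [0,0,0.4],"roll": 0,"grip": 0}
    - {"slide": [0,0,0.7],"roll": 0,"grip": 0}
    - {"slide": [0,0,0.8],"roll": 0,"grip": 0}
    - {"slide": [0,0,0.6],"roll": 0,"grip": 0}
    - {"slide": [0,0,0.4],"roll": 0,"grip": 0}
    - {"slide": [0,0,0.3],"roll": 0,"grip": 0}
    - {"slide": [0,0,0],"roll": 0,"grip": 0}
    - {"slide": [0,0,0],"roll": 0,"grip": 0}

```text
t: 18.6
tcp_pos: [0.7607, -0.2296, 0.0879]
ee_rot: [3.141, 0.0, 1.566]
ft_force: [0.0, 0.1, -1.6]
finger_gap: 0.0173
```

Request:
arm_command:
  deltas:
    - {"slide": [0,0,0.1],"roll": 0,"grip": 0}
    - {"slide": [0,0,0.05],"roll": 0,"grip": 0}
    - {"slide": [0,0,0],"roll": 0,"grip": 0}
    - {"slide": [0,0,0],"roll": 0,"grip": 0}

```text
t: 19.0
tcp_pos: [0.7605, -0.2295, 0.083]
ee_rot: [3.141, 0.0, 1.566]
ft_force: [-0.0, 0.5, -1.6]
finger_gap: 0.0172
```

```bash
python3 go.py; python3 look.py scene s18 200 190 160 120
```

```text
t 19.0 tcp [ 0.7605 -0.2295  0.083 ] rot [3.1413 0.     1.5656] F [-0.   0.5 -1.6] gap 0.0172
grasp [ 0.7605 -0.2295  0.029 ]
```

View pics/s18c.png

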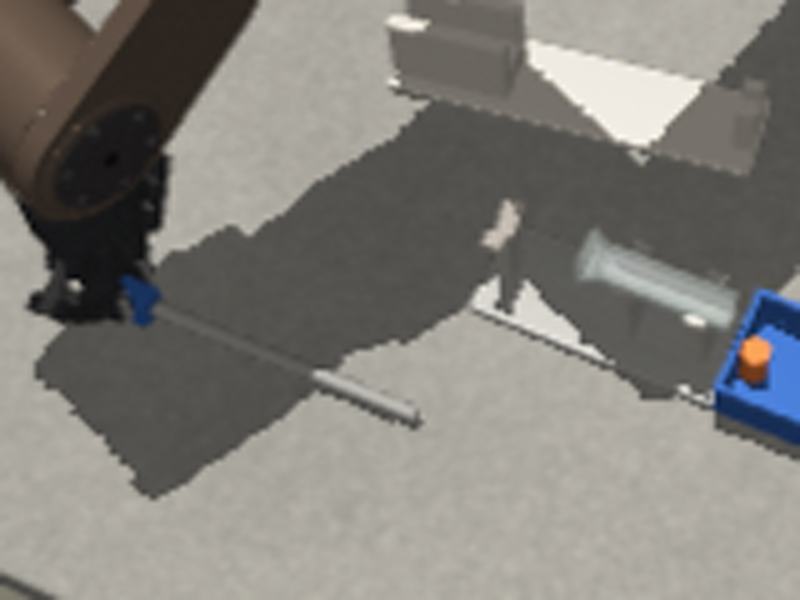

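Request:
arm_command:
  deltas:
    - {"slide": [0,0,0.05],"roll": 0,"grip": 0}
    - {"slide": [0,0,0.05],"roll": 0,"grip": 0}
    - {"slide": [0,0,0],"roll": 0,"grip": 0}
    - {"slide": [0,0,0],"roll": 0,"grip": 0}

```text
t: 19.45
tcp_pos: [0.7607, -0.2296, 0.0822]
ee_rot: [3.14, 0.001, 1.566]
ft_force: [-6.3, 1.6, 14.0]
finger_gap: 0.0176
```

Request:
arm_command:
  deltas:
    - {"slide": [0,0,0.05],"roll": 0,"grip": 0}
    - {"slide": [0,0,0],"roll": 0,"grip": 0}
    - {"slide": [0,0,0],"roll": 0,"grip": 0}

```text
t: 19.75
tcp_pos: [0.7608, -0.2296, 0.082]
ee_rot: [3.14, 0.001, 1.566]
ft_force: [-8.8, 1.9, 21.7]
finger_gap: 0.0173
```

The handle has met the bench. I'll ease off and release.

Request:
arm_command:
  deltas:
    - {"slide": [0,0,-0.12],"roll": 0,"grip": 0}
    - {"slide": [0,0,0],"roll": 0,"grip": 0}
    - {"slide": [0,0,0],"roll": 0,"grip": 0.3}
    - {"slide": [0,0,0],"roll": 0,"grip": 0.4}
    - {"slide": [0,0,0],"roll": 0,"grip": 0.6}
    - {"slide": [0,0,0],"roll": 0,"grip": 0.7}
    - {"slide": [0,0,0],"roll": 0,"grip": 0.7}
    - {"slide": [0,0,-0.3],"roll": 0,"grip": 0.7}
    - {"slide": [0,0,-0.7],"roll": 0,"grip": 0.7}
    - {"slide": [0,0,-1],"roll": 0,"grip": 0.7}
    - {"slide": [0,0,-1],"roll": 0,"grip": 0.7}
    - {"slide": [0,0,-1],"roll": 0,"grip": 0.7}
    - {"slide": [-0.5,0,-0.8],"roll": 0,"grip": 0.7}
    - {"slide": [-1,0,0],"roll": 0,"grip": 0.7}
    - {"slide": [-1,0,0],"roll": 0,"grip": 0.7}
    - {"slide": [-1,0,0],"roll": 0,"grip": 0.7}
    - {"slide": [-0.5,0,0],"roll": 0,"grip": 0.7}
    - {"slide": [0,0,0],"roll": 0,"grip": 0.7}

```text
t: 21.55
tcp_pos: [0.7593, -0.3513, 0.2259]
ee_rot: [3.141, 0.0, 1.563]
ft_force: [-0.2, 0.7, -0.1]
finger_gap: 0.0601
```

```bash
python3 go.py; python3 look.py scene s19 0 0 640 400; python3 look.py scene s20 200 190 160 120;  python3 look.py top s21 0 0 640 400
```

```text
t 21.55 tcp [ 0.7593 -0.3513  0.2259] rot [3.1415e+00 1.0000e-04 1.5633e+00] F [-0.2  0.7 -0.1] gap 0.0601
grasp [ 0.7593 -0.3513  0.1719]
```

View pics/s19c.png

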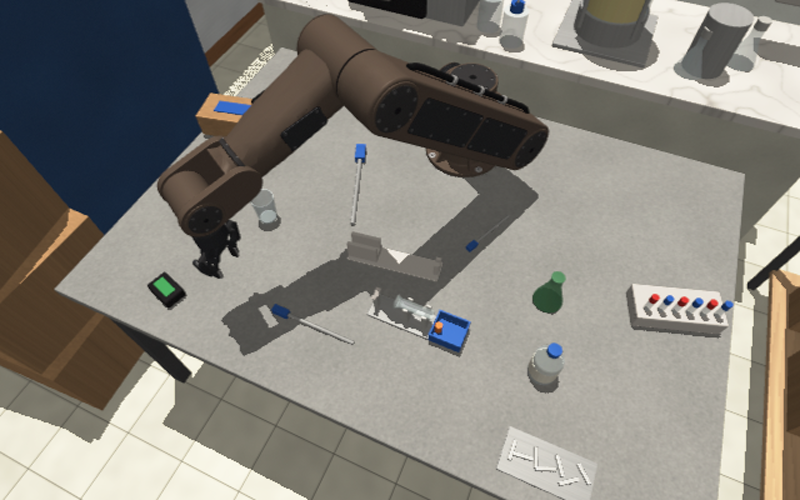

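View pics/s20c.png

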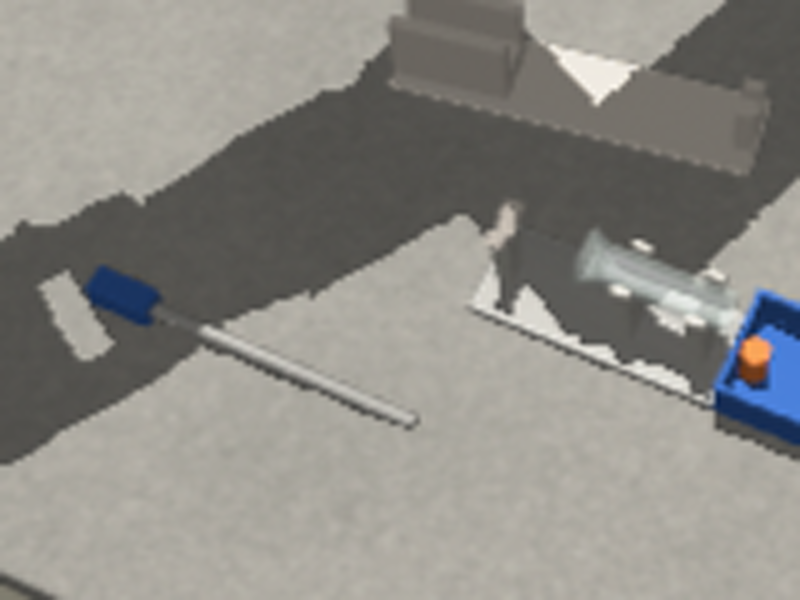

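View pics/s21c.png

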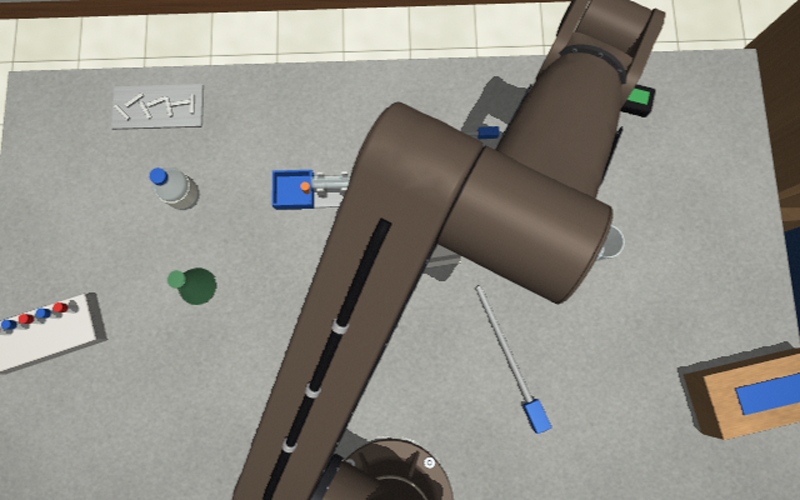

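The pictures show the rod flat on the bench from (115,290) to (415,420) in the crop, clear of stand and holder. The plug is in the tray at (755,360), bottle, flask and beaker are where they were, and the gripper is free. I'm handing in.

```bash
python3 -c "
from bench import manip
print(manip.close_job()); print(manip.read_state()['t'])"
```

```text
the job is handed in; nothing more can be done
None
the job is handed in; nothing more can be done
```

The job is done and handed in at about 21.7 s, well under the 53 s limit. I took the middle-sized rod from the white holder by its shaft and slid it through the V rest into the flared mouth. There I let it go, retook it by the handle, and pushed the plug out into the blue tray. I then pulled the rod out and laid it on the free bench beyond the stand.

**Last checks:**
- **Plug:** the final pictures show it standing in the tray.
- **Rod:** it lies flat, clear of the stand and holder.
- **Bottle, flask and beaker:** they stand where they were, by eye in the pictures.
- **Gripper:** it is open and touching nothing, with a wrist force under 1 N. The highest wrist force I read was about 24 N, when the handle met the bench. Readings come only at the end of each move, so a brief higher peak would not show.

**Disagreements:**
- **Cameras:** the two views differed by 2–3 mm on the rod tip's sideways position. I settled it with the V rest and the force reading.
- **Finger opening:** it read about 3 mm under the true widths (6.7 mm on the 10 mm shaft, 17 to 18 mm on the 20 mm handle). Both grasps held.

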